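# Lock a keyhole stitch template onto the sloped punching fixture

### The job

Mount the aluminium stitch template on the sloped blue fixture: pull the red lock knob straight out to its stop, press the large ends of the template's two keyholes over the two brass stud heads (their rail may be clamped a little left or right of the middle) until the template lies flat on the slope, and slide it down the slope until the studs are at the ends of the narrow slots. Then push the red knob fully home so its steel tongue locks the template in, let go, and leave the other things on the bench where they are.

Things in the scene. Friction and masses are not known exactly. Their poses are not given: they have to be found in the camera images.
- template: Loose aluminium plate, 140 mm (its x) by 144 mm (its y) by 5 mm thick, about 0.3 kg, flat on the bench. Origin: centre of its underside; z up. A wooden grip bar stands on it: 64 mm long in x, 18 mm thick in y, z = 5 to 41 mm, centred at x = -20 mm, y = 0. Two through keyholes at y = +52 and -52 mm: see hole_left.
- hole_left (a point): Centre of the large end of the left keyhole, on the template's underside at x = -20 mm, y = +52 mm: an octagonal hole 20.5 mm across. From it a 10 mm wide slot runs towards the template's +x and ends at x = +6 mm. The right keyhole is the same at y = -52 mm.
- deck: Sloped blue top of the fixed fixture, 20 degrees from level, low edge towards the robot. Origin: on its surface, in the middle across, about 47 mm over the bench; x up the slope, y left across it, z straight out. Slab x = -95 to +125 mm, 180 mm wide. At x = 0 a flush steel rail carries two brass studs: see rail.
- rail (a point): Middle of the rail's seat, at the deck's origin. Its two studs are 104 mm apart across the slope at deck x = 0; the rail is clamped up to 12 mm left or right of here, setting unreported: look or feel for it. Shank 8 mm; head 16 mm across, 8 to 12 mm out of the deck, 2 mm to spare all round in a keyhole's large end. The template enters at deck x = +20 mm, locks at x = -2 mm; friction holds it.
- latch (a joint): Travel of the red lock knob along the deck's z, m: 0 pushed home, 0.028 out at its stop. About 5 N moves it; it stays where left. Its steel tongue (24 mm wide, deck x = 71 to 109 mm, 7 mm thick) is 1 mm over the deck when home, blocking a template not yet slid down; with the knob out it overhangs, 29 mm over the deck: the template must pass under it. Its 10 mm rod is at deck x = 101 mm, y = 0.
- knob (a point): Middle of the round red knob, 28 mm diameter and 23 mm tall along the deck's z (from 12 mm below to 11 mm above this point). With the knob home this point is 42 mm out of the deck surface at deck x = 101 mm, y = 0; it moves with the knob.
- mallet: Bystander: white-headed mallet lying on the bench, 256 mm long, head 50 mm diameter. Origin on the bench under its handle's front half, 60 mm behind the head; x along it towards the head.
- tape: Bystander: roll of paper tape lying flat, 100 mm diameter, 40 mm high. Origin: centre of its underside.
- dye: Bystander: amber jar with black cap, 60 mm diameter, 100 mm high. Origin: centre of its underside.
Not all that is in view belongs to the job. What is shaped like the template but pink or purple is not meant.

How it is judged:
By the outcome, as a careful person would: the job done as asked, in the order asked, and still so for the second after the job is handed in, with the robot touching nothing.
It also fails if it takes over 72 s, if anything falls off the work surface, if the arm or the gripper's body presses on something with over 40 N, if the wrist force passes 120 N, or if a joint passes its speed limit or range.

### The arm

A 6-joint arm with a two-finger parallel gripper is mounted at the origin on the work surface. World frame = base frame: x ahead of the robot, y to its left, z up, the work surface at z = 0. Lengths are in m, angles in rad, forces in N, time in s.
With the tool pointing down it reaches from about 0.3 to 0.775 m from the base axis. Payload 14.6 kg.
Tool frame: the origin (TCP) lies at the very end of the fingers, on their centre line; the grasp point (between the pads) lies 19 mm behind it; z points along the fingers, y is the line along which they close (so a half turn about z gives the same grasp; the last joint's range is limited). The gripper opens to 94 mm and grips with 3 to 60 N. Pads are 16 mm wide; open, the fingers measure 119 mm over their backs; the gripper's body (75 mm by 177 mm) begins 78 mm behind the grasp point.
Start: joints at [1.143, 0.3, 1.521, -0, 1.321, -0.067], TCP at [0.194, 0.515, 0.205] pointing down, gripper open.
Joint ranges: [-3.03, 3.03], [-0.79, 2.21], [0.23, 2.52], [-1.04, 4.18], [0, 3.07], [-2.55, 2.55]. Speed limits (rad/s): [2.22, 2.22, 2.57, 3.14, 3.14, 3.14].

### API

Orientations are given as [roll, pitch, yaw] about the fixed x, y, z axes, in that order (R = Rz(yaw) Ry(pitch) Rx(roll)).
In Python, from station import ctrl gives the robot as it stands. The module is installed in compiled form; this text tells all that it offers.
- The arm moves only by the tool play_rows, never from a script. Its argument "commands" is a list of rows, each a list of 7 numbers: the shift along the tool's x, y, z in m, then the turn, a rotation vector about the tool's x, y, z in degrees, then the closure, from -1 (fully open) to 1 (shut). A call has 1 to 20 rows; each row shifts and turns the commanded pose from where the row before left it, along the tool's axes as they then stand; what a row does not reach is not made up. A row lasts 1/12 s, in which the tool goes at most 41.7 mm and 7.16 degrees, less where a joint would pass 70% of its speed; a pose out of reach is approached as far as the arm can. A call is refused whole if a number of a shift passes 0.0417 or a number of a turn 7.16, either way. A call with a gripper value outside its range is refused whole. The fingers move at their own pace and stop on an object; "force" is the grip in N (left out, the last holds). Time passes only in rows, so rows that do not move let the fingers close. It gives the time, the measured TCP pose, the force, the opening and the grip force at its end, in the units of the state.
- ctrl.get_obs(): the state, without advancing time (a new reading comes with each control period).
- ctrl.camera(name): name is "scene" or "top" or "wrist"; returns the picture (420x560x3 uint8, blue, green, red); there is no depth.
- ctrl.camera_model(name): a dict with "fx", "fy", "cx", "cy" (pixels), "rvec" (rotation vector, rad) and "tvec" (3), from world to camera coordinates, as OpenCV has them. Camera axes: x right, y down, z forward; pixel columns grow to the right and rows downward; lengths in m; the calibration is good to about 2 mm. A picture is of the moment at which its call begins: read the wrist's pose just before it. camera_model takes no time and is no camera call; for the wrist camera it gives the pose at the moment of the call.
- ctrl.hand_in(): hands the job in; it is judged then, once.
The state is a dict: "time_s": time; "qpos": joint angles; "joint_vel": joint speeds; "tau": joint torques, N m; "ee_pos": TCP position; "eef_rot": TCP orientation; "force": force on the tool from outside, world axes, zero at the start; "moment": the same for the moment, N m; "grip_width": finger opening in m; "grip_force": force on a finger pad.
Only numpy, scipy, OpenCV 4.12 (cv2) and the standard library are available. Lean on these libraries where they do the work, as an engineer would, in place of code of your own. Each camera call takes 0.05 s, during which the arm holds its last target. There are 200 camera calls.

## Working session

There is one attempt and no reset: what is moved stays moved. The work goes in short steps, Python scripts to look and compute and a tool call to move; the robot and the scene stay as the last step left them, time stands still between calls to the robot, and variables do not carry over. Pictures are saved under pics/ and viewed, at most 10 in all, crops included, and the job is handed in when it is done.

Besides the shell and the picture viewer there is one more tool, called after "Request:" as name(argument=value, ...), one argument or row to a line, values as JSON. play_rows: Moves the arm, as the interface text tells. Its arguments: {"type":"object","properties":{"commands":{"type":"array","items":{"type":"array","items":{"type":"number"}}},"force":{"type":"number"}},"required":["commands"]}

```bash
mkdir -p pics
cat > h.py <<'E'
import numpy as np, cv2
from scipy.spatial.transform import Rotation as R
from station import ctrl
def cam(n):
    m=ctrl.camera_model(n); im=ctrl.camera(n); return im,m
def ray(m,u,v):
    Rm=R.from_rotvec(np.ravel(m['rvec'])).as_matrix(); t=np.ravel(m['tvec'])
    d=Rm.T@np.array([(u-m['cx'])/m['fx'],(v-m['cy'])/m['fy'],1]); return -Rm.T@t,d
def onz(m,u,v,z):
    o,d=ray(m,u,v); return o+d*(z-o[2])/d[2]
def onplane(m,u,v,p,n):
    o,d=ray(m,u,v); return o+d*(np.dot(p-o,n)/np.dot(d,n))
def proj(m,P):
    return cv2.projectPoints(np.array(P,float).reshape(-1,1,3),np.array(m['rvec'],float),np.array(m['tvec'],float),np.array([[m['fx'],0,m['cx']],[0,m['fy'],m['cy']],[0,0,1.]]),None)[0].reshape(-1,2)
E
python3 - <<'E'
from h import *
for n in("scene","top"):
    im,m=cam(n); cv2.imwrite(f"pics/{n}0.png",im); print(n,ray(m,280,210),m['fx'])
o=ctrl.get_obs(); print(o)
E
```

```text
scene (array([0.94865687, 0.52878492, 0.72283938]), array([-0.41855488, -0.57066412, -0.70657328])) 393.5794483856212
top (array([0.29176951, 0.03328903, 1.45006546]), array([ 0.19054647, -0.01520828, -0.98163579])) 520.1054274978766
{'time_s': 0.1, 'qpos': array([ 1.14339176e+00,  3.00395534e-01,  1.52153632e+00,  2.69869546e-05,
        1.32073248e+00, -6.65612332e-02]), 'joint_vel': array([ 0.000323  , -0.00274753, -0.00133331, -0.00021036,  0.00108137,
        0.00125647]), 'tau': array([ 1.89917249e-03, -5.32652020e+01, -3.53277612e+01,  7.10565923e-02,
        2.35790637e-02, -5.79589505e-05]), 'ee_pos': array([0.19405657, 0.51435936, 0.20494673]), 'eef_rot': array([-3.14052508e+00, -9.73622047e-05,  2.78074258e+00]), 'force': array([ 0.78858195,  0.19243371, -0.57682685]), 'moment': array([-0.01989606,  0.0187464 , -0.00486021]), 'grip_force': 0.0, 'grip_width': 0.09364787143261498}
```

View pics/scene0.png

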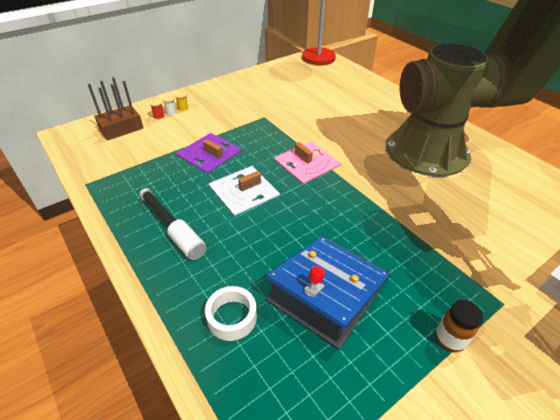

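View pics/top0.png

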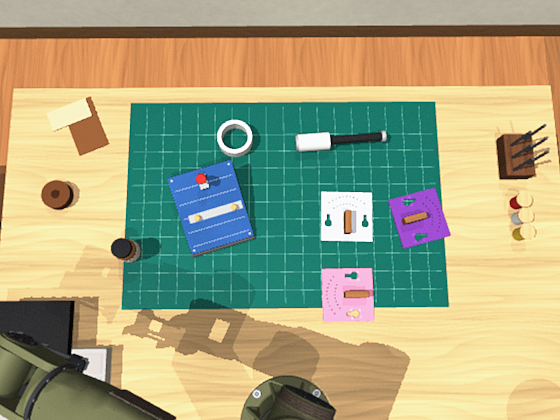

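The scene picture shows the white template, its pink and purple decoys, the blue fixture with the knob, and the bystanders. In the top view the template is at (347,217) with its bar at (349,222), the deck is at (212,208), the knob is at (203,180) and the studs are at (197,217) and (237,207).

Run:
```python
from h import *
im=cv2.imread("pics/top0.png"); m=ctrl.camera_model("top")
hsv=cv2.cvtColor(im,cv2.COLOR_BGR2HSV)
def big(mask,x0,y0,x1,y1):
    k=np.zeros_like(mask);k[y0:y1,x0:x1]=mask[y0:y1,x0:x1]
    c=max(cv2.findContours(k,0,2)[0],key=cv2.contourArea); return c
tm=cv2.inRange(hsv,(0,0,150),(180,60,255)); c=big(tm,312,185,380,250)
r=cv2.minAreaRect(c);print('template',r,[onz(m,*p,.005)[:2].round(4) for p in cv2.boxPoints(r)],onz(m,*r[0],.005)[:2])
bm=cv2.inRange(hsv,(3,70,40),(25,255,255)); c=big(bm,330,195,368,240)
r=cv2.minAreaRect(c);print('bar',r)
dm=cv2.inRange(hsv,(100,100,60),(125,255,255)); c=big(dm,155,150,265,262)
r=cv2.minAreaRect(c);print('deck',r)
print('hull',cv2.approxPolyDP(cv2.convexHull(c),4,True)[:,0].tolist())
km=cv2.inRange(hsv,(0,150,80),(4,255,255))|cv2.inRange(hsv,(174,150,80),(180,255,255)); c=big(km,180,160,225,200)
print('knob',cv2.minEnclosingCircle(c))
a=cv2.resize(im[150:265,155:265],None,fx=5,fy=5,interpolation=2)
b=cv2.resize(im[185:250,312:382],None,fx=3.5,fy=3.5,interpolation=2)
o=np.zeros((580,800,3),np.uint8);o[:575,:550]=a;o[:b.shape[0],552:552+b.shape[1]]=b[:,:248];cv2.imwrite("pics/t1.png",o)
```

```text
template ((346.5, 216.0), (50.0, 51.0), 90.0) [array([ 0.6265, -0.1066]), array([ 0.6253, -0.2521]), array([ 0.4817, -0.246 ]), array([ 0.4829, -0.103 ])] [ 0.55345718 -0.17688662]
bar ((347.5, 221.5), (23.0, 7.0), 90.0)
deck ((210.27523803710938, 206.58255004882812), (80.43978118896484, 66.91803741455078), 73.0091781616211)
hull [[230, 160], [253, 235], [192, 254], [167, 179]]
knob ((200.625, 178.5), 5.039011001586914)
```

View pics/t1.png

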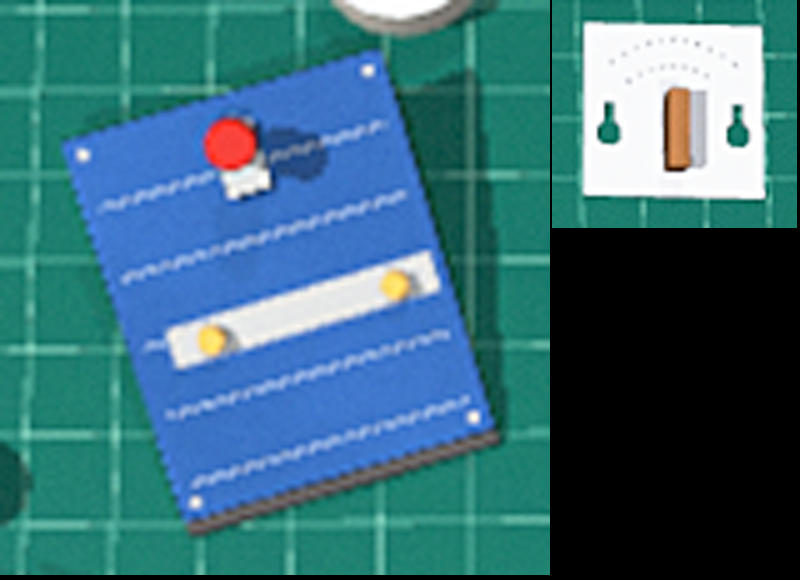

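The crop gives deck corners near (168,179), (231,160), (254,236) and (192,255), and stud heads near (197.4,218) and (234,207). The template lies at yaw ≈ 0 with its slots towards +x.

```bash
cat >> h.py <<'E'
def mv(T,Rt):
    """print shift+turn (tool axes) from present pose to target pos T, rotation Rt"""
    o=ctrl.get_obs(); R0=R.from_euler('xyz',o['eef_rot'])
    print('t',round(o['time_s'],2),'shift mm (before turn)',(R0.inv().apply(T-o['ee_pos'])*1e3).round(1),'(after turn)',(Rt.inv().apply(T-o['ee_pos'])*1e3).round(1),'turn deg',np.degrees((R0.inv()*Rt).as_rotvec()).round(2))
def toolrot(deckR):  # tool z = -deck z, tool x=-deck x
    return R.from_matrix(np.column_stack([-deckR[:,0],deckR[:,1],-deckR[:,2]]))
def deckmat(psi): return (R.from_euler('z',psi)*R.from_euler('y',-np.radians(20))).as_matrix()
E
python3 - <<'E'
from h import *
m=ctrl.camera_model("top")
s=np.sin(np.radians(20));co=np.cos(np.radians(20))
px=[(168,179),(231.2,160),(254.2,236),(192.3,254.8)]; X=[125,125,-95,-95];Y=[90,-90,-90,90]
P=np.array([onz(m,*p,.047+x*1e-3*s) for p,x in zip(px,X)]);print(P.round(4))
a=np.array([[x*co*1e-3,y*1e-3] for x,y in zip(X,Y)]);b=P[:,:2]
ac=a-a.mean(0);bc=b-b.mean(0)
psi=np.arctan2((ac[:,0]*bc[:,1]-ac[:,1]*bc[:,0]).sum(),(ac*bc).sum());c,q=np.cos(psi),np.sin(psi)
O=b.mean(0)-np.array([[c,-q],[q,c]])@a.mean(0);O=np.append(O,.047);print('psi',np.degrees(psi),'O',O)
D=deckmat(psi)
for p in[(197.4,218),(234,207.2)]:
    print('stud',(D.T@(onplane(m,*p,O+.011*D[:,2],D[:,2])-O)*1e3).round(1))
print('knob',(D.T@(onplane(m,200.8,178.5,O+.053*D[:,2],D[:,2])-O)*1e3).round(1))
Rt=toolrot(D)
mv(O+D@[.101,0,.042-.019+.13],Rt)
E
```

```text
[[0.6432 0.3126 0.0898]
 [0.695  0.143  0.0898]
 [0.4973 0.0837 0.0145]
 [0.4462 0.2549 0.0145]]
psi 16.63054490724153 O [0.5569239  0.19453328 0.047     ]
stud [ 1.3 44.4 11. ]
stud [  0.8 -59.   11. ]
knob [104.1   1.2  53. ]
t 0.1 shift mm (before turn) [-486.3 -145.3  -20.3] (after turn) [-287.7 -410.3   83. ] turn deg [ -6.57 -19.31 -36.91]
```

Request:
play_rows(
  commands=[
    [-0.0243, -0.0073, -0.001, 0, 0, 0, -1],
    [-0.0243, -0.0073, -0.001, 0, 0, 0, -1],
    [-0.0243, -0.0073, -0.001, 0, 0, 0, -1],
    [-0.0243, -0.0073, -0.001, 0, 0, 0, -1],
    [-0.0243, -0.0073, -0.001, 0, 0, 0, -1],
    [-0.0243, -0.0073, -0.001, 0, 0, 0, -1],
    [-0.0243, -0.0073, -0.001, 0, 0, 0, -1],
    [-0.0243, -0.0073, -0.001, 0, 0, 0, -1],
    [-0.0243, -0.0073, -0.001, 0, 0, 0, -1],
    [-0.0243, -0.0073, -0.001, 0, 0, 0, -1],
    [-0.0243, -0.0073, -0.001, 0, 0, 0, -1],
    [-0.0243, -0.0073, -0.001, 0, 0, 0, -1],
    [-0.0243, -0.0073, -0.001, 0, 0, 0, -1],
    [-0.0243, -0.0073, -0.001, 0, 0, 0, -1],
    [-0.0243, -0.0073, -0.001, 0, 0, 0, -1],
    [-0.0243, -0.0073, -0.001, 0, 0, 0, -1],
    [-0.0243, -0.0073, -0.001, 0, 0, 0, -1],
    [-0.0243, -0.0073, -0.001, 0, 0, 0, -1],
    [-0.0243, -0.0073, -0.001, 0, 0, 0, -1],
    [-0.0243, -0.0073, -0.001, 0, 0, 0, -1],
  ],
)

```text
time_s: 1.77
ee_pos: [0.5981, 0.2054, 0.2251]
eef_rot: [-3.141, -0.001, 2.781]
force: [0.7, 0.7, -0.1]
grip_width: 0.0938
grip_force: 0.0
```

Request:
play_rows(
  commands=[
    [0, 0, 0, -1.1, -3.22, -6.15, -1],
    [0, 0, 0, -1.1, -3.22, -6.15, -1],
    [0, 0, 0, -1.1, -3.22, -6.15, -1],
    [0, 0, 0, -1.1, -3.22, -6.15, -1],
    [0, 0, 0, -1.1, -3.22, -6.15, -1],
    [0, 0, 0, -1.1, -3.22, -6.15, -1],
    [0, 0, 0, 0, 0, 0, -1],
    [0, 0, 0, 0, 0, 0, -1],
    [0, 0, 0, 0, 0, 0, -1],
  ],
)

```text
time_s: 2.52
ee_pos: [0.5975, 0.2064, 0.2255]
eef_rot: [3.139, 0.348, -2.856]
force: [0.8, 0.2, 0.4]
grip_width: 0.0941
grip_force: 0.0
```

Run:
```python
from h import *
im,m=cam("wrist"); cv2.imwrite("pics/w1.png",im)
print(ray(m,280,210))
O=np.array([.5569,.1945,.047]);D=deckmat(np.radians(16.63))
print(proj(m,[O+D@[.101,0,.053],O+D@[0,.0447,.012],O+D@[0,-.0593,.012],O+D@[.125,.09,0],O+D@[.125,-.09,0],O+D@[-.095,.09,0],O+D@[-.095,-.09,0]]).round(1))
mv(O+D@[.101,0,.153],toolrot(D))
```

```text
(array([0.47552557, 0.16953112, 0.37060928]), array([ 0.52322001,  0.16036993, -0.83703042]))
[[279.4 215.6]
 [331.1  89.5]
 [209.7  89.9]
 [371.8 226. ]
 [186.8 226.7]
 [387.4 -30.5]
 [169.5 -29.8]]
t 2.57 shift mm (before turn) [-0.1  0.1  0.2] (after turn) [-0.1  0.1  0.2] turn deg [ 0.05 -0.02 -0.21]
```

View pics/w1.png

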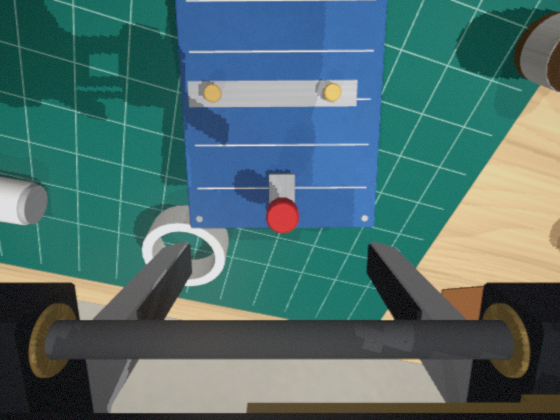

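The wrist view has the knob at (283,216), the studs at (333,92) and (212,93), and the deck's upper corners at (375,227) and (190,227). Everything lies about 3 px to the right of my prediction, so I'll refine with masks.

Run:
```python
from h import *
im=cv2.imread("pics/w1.png"); m=ctrl.camera_model("wrist")
hsv=cv2.cvtColor(im,cv2.COLOR_BGR2HSV)
O=np.array([.5569,.1945,.047]);D=deckmat(np.radians(16.63))
def dk(u,v,h): return (D.T@(onplane(m,u,v,O+h*D[:,2],D[:,2])-O)*1e3).round(1)[:2]
def big(mask):
    return max(cv2.findContours(mask,0,2)[0],key=cv2.contourArea)
km=cv2.inRange(hsv,(0,150,80),(4,255,255))|cv2.inRange(hsv,(174,150,80),(180,255,255));km[:190]=0;km[245:]=0
(u,v),r=cv2.minEnclosingCircle(big(km));print('knob',u,v,r,dk(u,v,.053))
ym=cv2.inRange(hsv,(15,100,100),(32,255,255))
for x0 in(195,315):
    k=np.zeros_like(ym);k[75:112,x0:x0+35]=ym[75:112,x0:x0+35];(u,v),r=cv2.minEnclosingCircle(big(k));print('stud',u,v,r,dk(u,v,.012))
bm=cv2.inRange(hsv,(100,120,50),(125,255,255))
for row in(20,60,120,160,180):
    x=np.where(bm[row,150:420])[0]+150;print(row,dk(x[0],row,0),dk(x[-1]+1,row,0))
x=[np.where(bm[150:260,c])[0].max()+151 for c in(210,240,320,350)];print([dk(c,r,0) for c,r in zip((210,240,320,350),x)])
```

```text
knob 282.5 215.1875 17.09644889831543 [100.7   2.6]
stud 212.0 92.5 9.013978004455566 [  2.3 -57.4]
stud 331.71429443359375 91.85713958740234 8.95007038116455 [ 2.1 45.3]
20 [-57.4 -87.3] [-57.   91.3]
60 [-25.7 -87. ] [-25.3  91.8]
120 [ 24.9 -86.9] [25.3 91.5]
160 [ 60.8 -86.5] [61.3 92. ]
180 [ 79.5 -86.7] [80.  92.3]
[array([125.6, -67.3]), array([126.7, -38.2]), array([126.9,  39.7]), array([127. ,  68.9])]
```

Request:
play_rows(
  commands=[
    [0, 0.0025, 0.01, 0, 0, 0, -1],
    [0, 0, 0.02, 0, 0, 0, -1],
    [0, 0, 0.02, 0, 0, 0, -1],
    [0, 0, 0.02, 0, 0, 0, -1],
    [0, 0, 0.02, 0, 0, 0, -1],
    [0, 0, 0.02, 0, 0, 0, -1],
    [0, 0, 0.01, 0, 0, 0, -1],
    [0, 0, 0.01, 0, 0, 0, -1],
    [0, 0, 0, 0, 0, 0, 0.5],
    [0, 0, 0, 0, 0, 0, 1],
    [0, 0, 0, 0, 0, 0, 1],
    [0, 0, 0, 0, 0, 0, 1],
    [0, 0, 0, 0, 0, 0, 1],
    [0, 0, 0, 0, 0, 0, 1],
    [0, 0, 0, 0, 0, 0, 1],
    [0, 0, 0, 0, 0, 0, 1],
    [0, 0, 0, 0, 0, 0, 1],
  ],
  force=25,
)

```text
time_s: 3.98
ee_pos: [0.6393, 0.2217, 0.1034]
eef_rot: [3.14, 0.35, -2.852]
force: [-0.4, -0.8, 0.3]
grip_width: 0.0373
grip_force: 0.0
```

Request:
play_rows(
  commands=[
    [0, 0, 0, 0, 0, 0, 1],
    [0, 0, 0, 0, 0, 0, 1],
    [0, 0, 0, 0, 0, 0, 1],
    [0, 0, 0, 0, 0, 0, 1],
    [0, 0, 0, 0, 0, 0, 1],
    [0, 0, 0, 0, 0, 0, 1],
  ],
)

```text
time_s: 4.48
ee_pos: [0.6393, 0.2217, 0.1034]
eef_rot: [3.14, 0.35, -2.852]
force: [-0.1, -0.2, 1.3]
grip_width: 0.0269
grip_force: 25.0
```

Request:
play_rows(
  commands=[
    [0, 0, -0.003, 0, 0, 0, 1],
    [0, 0, -0.004, 0, 0, 0, 1],
    [0, 0, -0.004, 0, 0, 0, 1],
    [0, 0, -0.004, 0, 0, 0, 1],
    [0, 0, -0.004, 0, 0, 0, 1],
    [0, 0, -0.004, 0, 0, 0, 1],
    [0, 0, -0.003, 0, 0, 0, 1],
    [0, 0, -0.0015, 0, 0, 0, 1],
    [0, 0, -0.001, 0, 0, 0, 1],
    [0, 0, -0.001, 0, 0, 0, 1],
    [0, 0, 0, 0, 0, 0, 1],
    [0, 0, 0, 0, 0, 0, 1],
  ],
)

```text
time_s: 5.48
ee_pos: [0.6298, 0.2188, 0.1298]
eef_rot: [3.14, 0.35, -2.852]
force: [15.1, 4.5, -15.9]
grip_width: 0.0271
grip_force: 25.0
```

Request:
play_rows(
  commands=[
    [0, 0, 0.0015, 0, 0, 0, 1],
    [0, 0, 0, 0, 0, 0, -1],
    [0, 0, 0, 0, 0, 0, -1],
    [0, 0, 0, 0, 0, 0, -1],
    [0, 0, 0, 0, 0, 0, -1],
    [0, 0, 0, 0, 0, 0, -1],
    [0, 0, 0, 0, 0, 0, -1],
    [0, 0, -0.01, 0, 0, 0, -1],
    [0, 0, -0.025, 0, 0, 0, -1],
    [0, 0, -0.025, 0, 0, 0, -1],
    [0, 0, -0.025, 0, 0, 0, -1],
    [0, 0, -0.02, 0, 0, 0, -1],
    [0, 0, 0, 0, 0, 0, -1],
  ],
)

```text
time_s: 6.57
ee_pos: [0.5959, 0.2087, 0.2338]
eef_rot: [3.14, 0.357, -2.852]
force: [0.0, -0.4, 0.1]
grip_width: 0.0942
grip_force: 0.0
```

Run:
```python
from h import *
mv(np.array([.5335,-.177,.17]),toolrot(np.eye(3)))
print(ctrl.get_obs()['ee_pos'],ctrl.get_obs()['grip_width'])
```

```text
t 6.57 shift mm (before turn) [ 1.816e+02 -3.517e+02 -1.000e-01] (after turn) [  62.4 -385.7   63.8] turn deg [ 3.04 20.3  16.44]
[0.59594858 0.20865728 0.23376284] 0.09416363598104945
```

Request:
play_rows(
  commands=[
    [0, 0, 0, 0.61, 4.06, 3.29, -1],
    [0, 0, 0, 0.61, 4.06, 3.29, -1],
    [0, 0, 0, 0.61, 4.06, 3.29, -1],
    [0, 0, 0, 0.61, 4.06, 3.29, -1],
    [0, 0, 0, 0.61, 4.06, 3.29, -1],
  ],
)

```text
time_s: 6.98
ee_pos: [0.5954, 0.2086, 0.2283]
eef_rot: [-3.139, -0.01, 3.139]
force: [-0.2, -0.5, -0.2]
grip_width: 0.094
grip_force: 0.0
```

Request:
play_rows(
  commands=[
    [0.0039, -0.0241, 0.004, 0, 0, 0, -1],
    [0.0039, -0.0241, 0.004, 0, 0, 0, -1],
    [0.0039, -0.0241, 0.004, 0, 0, 0, -1],
    [0.0039, -0.0241, 0.004, 0, 0, 0, -1],
    [0.0039, -0.0241, 0.004, 0, 0, 0, -1],
    [0.0039, -0.0241, 0.004, 0, 0, 0, -1],
    [0.0039, -0.0241, 0.004, 0, 0, 0, -1],
    [0.0039, -0.0241, 0.004, 0, 0, 0, -1],
    [0.0039, -0.0241, 0.004, 0, 0, 0, -1],
    [0.0039, -0.0241, 0.004, 0, 0, 0, -1],
    [0.0039, -0.0241, 0.004, 0, 0, 0, -1],
    [0.0039, -0.0241, 0.004, 0, 0, 0, -1],
    [0.0039, -0.0241, 0.004, 0, 0, 0, -1],
    [0.0039, -0.0241, 0.004, 0, 0, 0, -1],
    [0.0039, -0.0241, 0.004, 0, 0, 0, -1],
    [0.0039, -0.0241, 0.004, 0, 0, 0, -1],
    [0, 0, 0, 0, 0, 0, -1],
    [0, 0, 0, 0, 0, 0, -1],
    [0, 0, 0, 0, 0, 0, -1],
  ],
)

```text
time_s: 8.57
ee_pos: [0.5327, -0.1767, 0.1654]
eef_rot: [-3.14, -0.007, 3.141]
force: [0.4, -0.1, 0.8]
grip_width: 0.0943
grip_force: 0.0
```

Run:
```python
from h import *
o=ctrl.get_obs();print(o['ee_pos'],np.degrees(o['eef_rot']))
im,m=cam("wrist"); cv2.imwrite("pics/w2.png",im)
hsv=cv2.cvtColor(im,cv2.COLOR_BGR2HSV)
tm=cv2.inRange(hsv,(0,0,150),(180,60,255))
cs=sorted(cv2.findContours(tm,cv2.RETR_EXTERNAL,2)[0],key=cv2.contourArea)[-3:]
for c in cs: 
    r=cv2.minAreaRect(c);print(r,[onz(m,*p,.005)[:2].round(4) for p in cv2.boxPoints(r)])
```

```text
[ 0.53273952 -0.17670013  0.1653678 ] [-179.89567796   -0.39195906  179.98422705]
((276.1065368652344, 26.327861785888672), (13.187799453735352, 9.218655586242676), 50.19443130493164) [array([ 0.375 , -0.1872]), array([ 0.3703, -0.181 ]), array([ 0.3783, -0.1736]), array([ 0.3831, -0.1798])]
((296.0, 52.5), (17.0, 102.0), 90.0) [array([ 0.3909, -0.2079]), array([ 0.3909, -0.1179]), array([ 0.4049, -0.1172]), array([ 0.4049, -0.2082])]
((280.93365478515625, 218.58804321289062), (153.385498046875, 138.4673309326172), 1.4688007831573486) [array([ 0.6216, -0.2567]), array([ 0.4809, -0.2465]), array([ 0.4844, -0.102 ]), array([ 0.6258, -0.0981])]
```

View pics/w2.png

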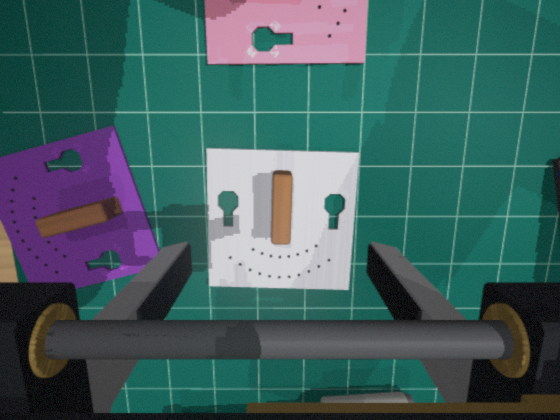

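The wrist view shows the white template's corners at (207,149), (359,152), (350,290) and (208,288). The keyholes are at (228,202) and (334,204), and the bar is at (282,207).

Run:
```python
from h import *
im=cv2.imread("pics/w2.png"); m=ctrl.camera_model("wrist")
hsv=cv2.cvtColor(im,cv2.COLOR_BGR2HSV)
tm=cv2.inRange(hsv,(0,0,130),(180,70,255))
c=max(cv2.findContours(tm,cv2.RETR_EXTERNAL,2)[0],key=cv2.contourArea)
q=cv2.approxPolyDP(cv2.convexHull(c),6,True)[:,0];print(q.tolist())
Q=np.array([onz(m,*p,.005) for p in q]);print(Q.round(4),Q.mean(0))
gm=cv2.inRange(hsv,(60,80,20),(100,255,255))
h=[]
for x0 in(212,318):
    k=np.zeros_like(gm);k[185:235,x0:x0+32]=gm[185:235,x0:x0+32];c=max(cv2.findContours(k,0,2)[0],key=cv2.contourArea);M=cv2.moments(c);h.append(onz(m,M['m10']/M['m00'],M['m01']/M['m00'],.004))
h=np.array(h);print('holes',h.round(4),h.mean(0).round(4));d=h[1]-h[0];print('yaw',np.degrees(np.arctan2(-d[0],d[1])),np.linalg.norm(d))
bm=cv2.inRange(hsv,(3,90,90),(22,255,255));k=np.zeros_like(bm);k[160:255,262:302]=bm[160:255,262:302]
c=max(cv2.findContours(k,0,2)[0],key=cv2.contourArea);r=cv2.minAreaRect(c);print('bar',r,onz(m,*r[0],.041).round(4))
```

```text
[[186, 166], [206, 148], [359, 152], [372, 166], [348, 289], [209, 286]]
[[ 0.4986 -0.2662  0.005 ]
 [ 0.4816 -0.2463  0.005 ]
 [ 0.4851 -0.102   0.005 ]
 [ 0.4983 -0.0889  0.005 ]
 [ 0.6251 -0.1059  0.005 ]
 [ 0.6221 -0.2497  0.005 ]] [ 0.53513609 -0.17650978  0.005     ]
holes [[ 0.5335 -0.2278  0.004 ]
 [ 0.5393 -0.1238  0.004 ]] [ 0.5364 -0.1758  0.004 ]
yaw -3.192466031193706 0.10418157836436542
bar ((281.33966064453125, 207.95115661621094), (18.55080223083496, 70.38131713867188), 1.6846843957901) [ 0.5314 -0.1754  0.041 ]
```

Run:
```python
from h import *
mv(np.array([.5335,-.1756,.010]),toolrot(R.from_euler('z',-1.4,degrees=True).as_matrix()))
```

```text
t 8.62 shift mm (before turn) [ -1.6   1.1 155.5] (after turn) [ -0.6   0.8 155.5] turn deg [-0.12 -0.37  1.43]
```

Request:
play_rows(
  commands=[
    [0, 0, 0, -0.12, -0.37, 1.43, -1],
    [-0.0006, 0.0008, 0.02, 0, 0, 0, -1],
    [0, 0, 0.025, 0, 0, 0, -1],
    [0, 0, 0.025, 0, 0, 0, -1],
    [0, 0, 0.025, 0, 0, 0, -1],
    [0, 0, 0.025, 0, 0, 0, -1],
    [0, 0, 0.02, 0, 0, 0, -1],
    [0, 0, 0.01, 0, 0, 0, -1],
    [0, 0, 0.005, 0, 0, 0, -1],
    [0, 0, 0, 0, 0, 0, 0.5],
    [0, 0, 0, 0, 0, 0, 1],
    [0, 0, 0, 0, 0, 0, 1],
    [0, 0, 0, 0, 0, 0, 1],
    [0, 0, 0, 0, 0, 0, 1],
    [0, 0, 0, 0, 0, 0, 1],
    [0, 0, 0, 0, 0, 0, 1],
    [0, 0, 0, 0, 0, 0, 1],
    [0, 0, 0, 0, 0, 0, 1],
    [0, 0, 0, 0, 0, 0, 1],
    [0, 0, 0, 0, 0, 0, 1],
  ],
  force=50,
)

```text
time_s: 10.28
ee_pos: [0.5333, -0.1765, 0.0105]
eef_rot: [-3.142, -0.0, 3.116]
force: [0.2, 0.3, 1.1]
grip_width: 0.0241
grip_force: 0.0
```

Request:
play_rows(
  commands=[
    [0, 0, 0, 0, 0, 0, 1],
    [0, 0, 0, 0, 0, 0, 1],
    [0, 0, 0, 0, 0, 0, 1],
    [0, 0, 0, 0, 0, 0, 1],
    [0, 0, 0, 0, 0, 0, 1],
    [0, 0, 0, 0, 0, 0, 1],
  ],
)

```text
time_s: 10.78
ee_pos: [0.5333, -0.1763, 0.0105]
eef_rot: [3.142, -0.0, 3.116]
force: [0.6, 2.0, 0.3]
grip_width: 0.0178
grip_force: 50.0
```

Request:
play_rows(
  commands=[
    [0, 0, -0.005, 0, 0, 0, 1],
    [0, 0, -0.01, 0, 0, 0, 1],
    [0, 0, -0.02, 0, 0, 0, 1],
    [0, 0, -0.02, 0, 0, 0, 1],
    [0, 0, -0.02, 0, 0, 0, 1],
    [0, 0, -0.02, 0, 0, 0, 1],
    [0, 0, -0.02, 0, 0, 0, 1],
    [0, 0, -0.02, 0, 0, 0, 1],
    [0, 0, -0.02, 0, 0, 0, 1],
    [0, 0, -0.01, 0, 0, 0, 1],
    [0, 0, 0, 0, 0, 0, 1],
    [0, 0, 0, 0, 0, 0, 1],
  ],
)

```text
time_s: 11.78
ee_pos: [0.5332, -0.1764, 0.1753]
eef_rot: [-3.141, -0.0, 3.116]
force: [-0.1, 0.3, -4.3]
grip_width: 0.0179
grip_force: 50.0
```

```bash
cat >> h.py <<'E'
D=deckmat(np.radians(16.63+.12)); O=np.array([.5569,.1945,.047])
def tp(x,y,z):  # TCP target for template origin at deck-frame (x,y,z) mm (O = top-camera deck origin)
    return O+D@(np.array([x-20,y,z+10.5])/1e3)
E
python3 - <<'E'
from h import *
o=ctrl.get_obs();print(o['grip_width'])
mv(tp(-10,-6,60),toolrot(D))
im,m=cam("wrist");cv2.imwrite("pics/w3.png",im)
# expected holes/corners in tool frame
Rt=R.from_euler('xyz',o['eef_rot']).as_matrix()
f=lambda x,y,z: o['ee_pos']+Rt@np.array([-(x+20),y,-(z-10.5)])*1e-3
print(proj(m,[f(-70,72,5),f(-70,-72,5),f(70,72,5),f(70,-72,5),f(-52,0,41),f(12,0,41)]).round(1))
hsv=cv2.cvtColor(im,cv2.COLOR_BGR2HSV)
tm=cv2.inRange(hsv,(0,0,130),(180,70,255));tm[330:]=0
c=max(cv2.findContours(tm,cv2.RETR_EXTERNAL,2)[0],key=cv2.contourArea)
print(cv2.approxPolyDP(cv2.convexHull(c),6,True)[:,0].tolist())
E
```

```text
0.017856274336575027
t 11.78 shift mm (before turn) [ 33.4 349.4  72.2] (after turn) [-47.9 342.4  94.4] turn deg [ -3.19 -19.84 -18.01]
[[419.8 166.4]
 [141.7 166.1]
 [398.  396. ]
 [162.4 395.8]
 [281.1 217.1]
 [280.8 347.9]]
[[139, 167], [416, 166], [408, 279], [152, 281]]
```

View pics/w3.png

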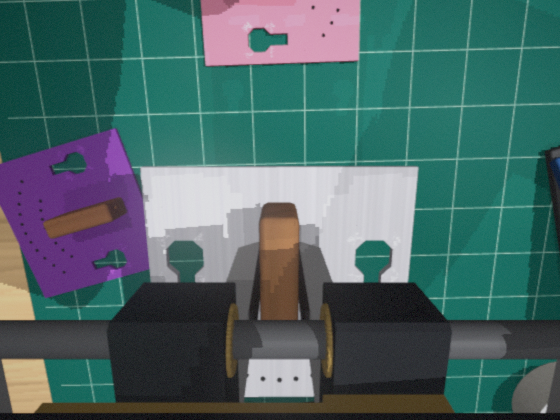

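The held template's upper corners are at (139,167) and (416,166), about 3 px left of the kinematic prediction, and its keyholes at (186,258) and (374,258) are in view. I'll correct y by +1.5 mm.

Request:
play_rows(
  commands=[
    [0, 0, 0, -0.53, -3.31, -3.0, 1],
    [0, 0, 0, -0.53, -3.31, -3.0, 1],
    [0, 0, 0, -0.53, -3.31, -3.0, 1],
    [0, 0, 0, -0.53, -3.31, -3.0, 1],
    [0, 0, 0, -0.53, -3.31, -3.0, 1],
    [0, 0, 0, -0.53, -3.31, -3.0, 1],
  ],
)

```text
time_s: 12.33
ee_pos: [0.5327, -0.1762, 0.1741]
eef_rot: [3.141, 0.35, -2.847]
force: [-0.3, -0.4, -3.0]
grip_width: 0.0176
grip_force: 50.0
```

Request:
play_rows(
  commands=[
    [-0.003, 0.0215, 0.0059, 0, 0, 0, 1],
    [-0.003, 0.0215, 0.0059, 0, 0, 0, 1],
    [-0.003, 0.0215, 0.0059, 0, 0, 0, 1],
    [-0.003, 0.0215, 0.0059, 0, 0, 0, 1],
    [-0.003, 0.0215, 0.0059, 0, 0, 0, 1],
    [-0.003, 0.0215, 0.0059, 0, 0, 0, 1],
    [-0.003, 0.0215, 0.0059, 0, 0, 0, 1],
    [-0.003, 0.0215, 0.0059, 0, 0, 0, 1],
    [-0.003, 0.0215, 0.0059, 0, 0, 0, 1],
    [-0.003, 0.0215, 0.0059, 0, 0, 0, 1],
    [-0.003, 0.0215, 0.0059, 0, 0, 0, 1],
    [-0.003, 0.0215, 0.0059, 0, 0, 0, 1],
    [-0.003, 0.0215, 0.0059, 0, 0, 0, 1],
    [-0.003, 0.0215, 0.0059, 0, 0, 0, 1],
    [-0.003, 0.0215, 0.0059, 0, 0, 0, 1],
    [-0.003, 0.0215, 0.0059, 0, 0, 0, 1],
    [0, 0, 0, 0, 0, 0, 1],
    [0, 0, 0, 0, 0, 0, 1],
    [0, 0, 0, 0, 0, 0, 1],
  ],
)

```text
time_s: 13.92
ee_pos: [0.5079, 0.1749, 0.1024]
eef_rot: [-3.142, 0.348, -2.849]
force: [0.5, -0.3, -3.0]
grip_width: 0.0178
grip_force: 50.0
```

Run:
```python
from h import *
mv(tp(-10,-4.5,16),toolrot(D)); mv(tp(20+1.8,-4.5,16),toolrot(D))
```

```text
t 13.92 shift mm (before turn) [-0.5  0.2 43.5] (after turn) [-0.4  0.2 43.5] turn deg [-0.   -0.07  0.  ]
t 13.92 shift mm (before turn) [-32.3   0.2  43.5] (after turn) [-32.2   0.2  43.5] turn deg [-0.   -0.07  0.  ]
```

Request:
play_rows(
  commands=[
    [0, 0, 0.01, 0, 0, 0, 1],
    [0, 0, 0.01, 0, 0, 0, 1],
    [0, 0, 0.01, 0, 0, 0, 1],
    [0, 0, 0.008, 0, 0, 0, 1],
    [0, 0, 0.005, 0, 0, 0, 1],
    [0, 0, 0, 0, 0, 0, 1],
    [-0.005, 0, 0, 0, 0, 0, 1],
    [-0.005, 0, 0, 0, 0, 0, 1],
    [-0.005, 0, 0, 0, 0, 0, 1],
    [-0.005, 0, 0, 0, 0, 0, 1],
    [-0.005, 0, 0, 0, 0, 0, 1],
    [-0.005, 0, 0, 0, 0, 0, 1],
    [-0.002, 0, 0, 0, 0, 0, 1],
    [0, 0, 0, 0, 0, 0, 1],
    [0, 0, 0, 0, 0, 0, 1],
  ],
)

```text
time_s: 15.17
ee_pos: [0.5512, 0.1882, 0.0737]
eef_rot: [-3.142, 0.349, -2.849]
force: [-0.5, 1.4, -4.7]
grip_width: 0.0178
grip_force: 50.0
```

Run:
```python
from h import *
im,m=cam("wrist");a=im[210:300,140:420];cv2.imwrite("pics/w4.png",cv2.resize(a,None,fx=2.8,fy=2.8,interpolation=2))
```

```text
(no output)
```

View pics/w4.png

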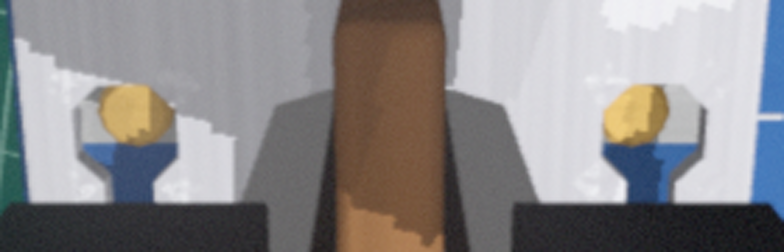

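The crop shows a brass head in each keyhole: the left head at crop (137,112) in a hole centred at x = 128, the right at (633,112) in a hole centred at x = 655. I'll work out the offsets by ray casting.

Run:
```python
from h import *
m=ctrl.camera_model("wrist");o=ctrl.get_obs();Rt=R.from_euler('xyz',o['eef_rot']).as_matrix()
T=o['ee_pos'];n=-Rt[:,2]
tf=lambda P:(lambda q:np.array([-q[0]-20,q[1]]))((Rt.T@(P-T))*1e3)
f=lambda u,v,h: tf(onplane(m,140+u/2.8,210+v/2.8,T+(h-10.5)*1e-3*n,n)).round(1)
print('hole near edge, top surf',f(128,85,5),f(655,85,5))
print('hole sides', f(77,125,5),f(178,125,5),f(603,125,5),f(706,125,5))
for h in(-3,-4,-5): print('head bottom/right/left',h,f(137,147,h),f(175,112,h),f(98,112,h),'R',f(636,147,h),f(669,112,h))
print('plate outer edges',f(18,100,5),f(770,100,5))
```

```text
hole near edge, top surf [-29.6 -51.3] [-29.7  51.6]
hole sides [-21.4 -61.8] [-21.4 -41.9] [-21.4  41.9] [-21.5  62.2]
head bottom/right/left -3 [-13.6 -52.4] [-21.2 -44.2] [-21.2 -60. ] R [-13.7  50.8] [-21.3  57.1]
head bottom/right/left -4 [-13.2 -52.7] [-20.9 -44.4] [-20.9 -60.3] R [-13.3  51. ] [-21.   57.4]
head bottom/right/left -5 [-12.8 -53. ] [-20.5 -44.6] [-20.5 -60.6] R [-12.9  51.3] [-20.6  57.7]
plate outer edges [-26.5 -73. ] [-26.7  74.3]
```

Request:
play_rows(
  commands=[
    [0.0015, -0.0015, 0, 0, 0, 0, 1],
    [0, 0, 0.002, 0, 0, 0, 1],
    [0, 0, 0.002, 0, 0, 0, 1],
    [0, 0, 0.002, 0, 0, 0, 1],
    [0, 0, 0.001, 0, 0, 0, 1],
    [0, 0, 0, 0, 0, 0, 1],
    [0, 0, 0, 0, 0, 0, 1],
  ],
)

```text
time_s: 15.8
ee_pos: [0.5526, 0.1871, 0.0666]
eef_rot: [3.142, 0.349, -2.849]
force: [-0.2, 0.9, -1.9]
grip_width: 0.0175
grip_force: 50.0
```

Request:
play_rows(
  commands=[
    [0, 0, 0.001, 0, 0, 0, 1],
    [0, 0, 0.001, 0, 0, 0, 1],
    [0, 0, 0.001, 0, 0, 0, 1],
    [0, 0, 0.001, 0, 0, 0, 1],
    [0, 0, 0.001, 0, 0, 0, 1],
    [0, 0, 0.001, 0, 0, 0, 1],
    [0, 0, 0, 0, 0, 0, 1],
  ],
)

```text
time_s: 16.38
ee_pos: [0.5546, 0.1876, 0.0608]
eef_rot: [3.142, 0.349, -2.849]
force: [0.5, 0.2, -4.5]
grip_width: 0.0175
grip_force: 50.0
```

Request:
play_rows(
  commands=[
    [0, 0, 0.001, 0, 0, 0, 1],
    [0, 0, 0.001, 0, 0, 0, 1],
    [0, 0, 0.001, 0, 0, 0, 1],
    [0, 0, 0.001, 0, 0, 0, 1],
    [0, 0, 0, 0, 0, 0, 1],
  ],
)

```text
time_s: 16.8
ee_pos: [0.5559, 0.188, 0.0571]
eef_rot: [3.142, 0.349, -2.849]
force: [-0.0, -0.4, -4.2]
grip_width: 0.0176
grip_force: 50.0
```

Run:
```python
from h import *
mv(tp(20,-6,0),toolrot(D));print(ctrl.get_obs()['force'],ctrl.get_obs()['moment'])
```

```text
t 16.8 shift mm (before turn) [ 0.8 -0.1 -0.1] (after turn) [ 0.8 -0.1 -0.1] turn deg [-0.    0.01 -0.01]
[-0.02459716 -0.37603696 -4.17979555] [-0.09563697  0.457573   -0.00874124]
```

Request:
play_rows(
  commands=[
    [0, 0, 0.001, 0, 0, 0, 1],
    [0, 0, 0.001, 0, 0, 0, 1],
    [0, 0, 0, 0, 0, 0, 1],
    [0, 0, 0, 0, 0, 0, 1],
  ],
)

```text
time_s: 17.13
ee_pos: [0.5565, 0.1882, 0.0559]
eef_rot: [-3.142, 0.35, -2.849]
force: [-6.9, -2.0, 5.5]
grip_width: 0.0179
grip_force: 50.0
```

Request:
play_rows(
  commands=[
    [0.002, 0, -0.0007, 0, 0, 0, 1],
    [0.003, 0, 0, 0, 0, 0, 1],
    [0.003, 0, 0, 0, 0, 0, 1],
    [0.003, 0, 0, 0, 0, 0, 1],
    [0.002, 0, 0, 0, 0, 0, 1],
    [0, 0, 0, 0, 0, 0, 1],
  ],
)

```text
time_s: 17.63
ee_pos: [0.5442, 0.1845, 0.0513]
eef_rot: [3.142, 0.349, -2.849]
force: [0.0, -0.6, -3.3]
grip_width: 0.0177
grip_force: 50.0
```

Request:
play_rows(
  commands=[
    [0.003, 0, 0, 0, 0, 0, 1],
    [0.003, 0, 0, 0, 0, 0, 1],
    [0.001, 0, 0, 0, 0, 0, 1],
    [0.001, 0, 0, 0, 0, 0, 1],
    [0.001, 0, 0, 0, 0, 0, 1],
    [0, 0, 0, 0, 0, 0, 1],
    [0, 0, 0, 0, 0, 0, 1],
  ],
)

```text
time_s: 18.22
ee_pos: [0.5372, 0.1824, 0.049]
eef_rot: [-3.142, 0.351, -2.849]
force: [3.8, 1.7, -3.7]
grip_width: 0.0178
grip_force: 50.0
```

Request:
play_rows(
  commands=[
    [0.001, 0, 0, 0, 0, 0, 1],
    [0.001, 0, 0, 0, 0, 0, 1],
    [0, 0, 0, 0, 0, 0, 1],
    [0, 0, 0, 0, 0, 0, 1],
  ],
)

```text
time_s: 18.55
ee_pos: [0.5368, 0.1822, 0.0493]
eef_rot: [-3.141, 0.355, -2.849]
force: [12.3, 3.7, -4.9]
grip_width: 0.0175
grip_force: 50.0
```

Request:
play_rows(
  commands=[
    [-0.001, 0, 0.0008, 0, 0, 0, 1],
    [0, 0, 0.0005, 0, 0, 0, 1],
    [0, 0, 0, 0, 0, 0, 1],
    [0, 0, 0, 0, 0, 0, 1],
  ],
)

```text
time_s: 18.88
ee_pos: [0.5374, 0.1824, 0.0487]
eef_rot: [-3.141, 0.353, -2.849]
force: [1.5, 1.2, 9.2]
grip_width: 0.0177
grip_force: 50.0
```

Request:
play_rows(
  commands=[
    [0.0007, 0, 0, 0, 0, 0, 1],
    [0, 0, 0, 0, 0, 0, 1],
    [0, 0, 0, 0, 0, 0, 1],
    [0, 0, 0, 0, 0, 0, -1],
    [0, 0, 0, 0, 0, 0, -1],
    [0, 0, 0, 0, 0, 0, -1],
    [0, 0, 0, 0, 0, 0, -1],
    [0, 0, 0, 0, 0, 0, -1],
    [0, 0, 0, 0, 0, 0, -1],
    [0, 0, 0, 0, 0, 0, -1],
    [0, 0, 0, 0, 0, 0, -1],
  ],
)

```text
time_s: 19.8
ee_pos: [0.5354, 0.1819, 0.0467]
eef_rot: [3.142, 0.349, -2.849]
force: [0.2, 0.8, 0.2]
grip_width: 0.0675
grip_force: 0.0
```

Request:
play_rows(
  commands=[
    [0, 0, -0.01, 0, 0, 0, -1],
    [0, 0, -0.02, 0, 0, 0, -1],
    [0, 0, -0.025, 0, 0, 0, -1],
    [0, 0, -0.025, 0, 0, 0, -1],
    [0, 0, -0.025, 0, 0, 0, -1],
    [0, 0, -0.025, 0, 0, 0, -1],
    [0, 0, -0.02, 0, 0, 0, -1],
    [0, 0, 0, 0, 0, 0, -1],
    [0, 0, 0, 0, 0, 0, -1],
  ],
)

```text
time_s: 20.55
ee_pos: [0.4863, 0.1671, 0.1888]
eef_rot: [-3.141, 0.352, -2.849]
force: [0.9, 0.3, -0.2]
grip_width: 0.0942
grip_force: 0.0
```

Run:
```python
from h import *
im,m=cam("wrist");cv2.imwrite("pics/w5.png",im)
mv(O+D@[.101,.0025,.042+.028+.070],toolrot(D))
```

```text
t 20.6 shift mm (before turn) [-124.     8.4   18.1] (after turn) [-124.1    8.4   18. ] turn deg [-0.    0.04 -0.01]
```

View pics/w5.png

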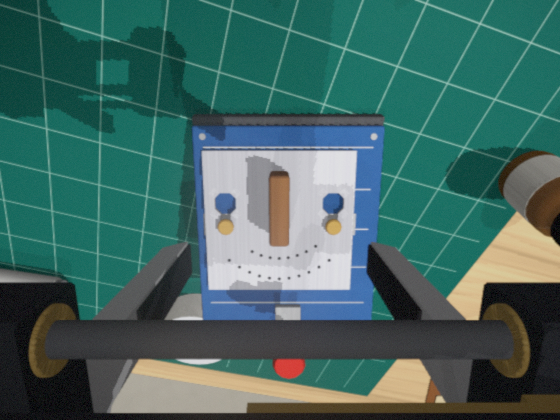

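The template lies flat, with the studs at (227,228) and (334,227) at the slot ends. The knob at (289,366) is still out.

Request:
play_rows(
  commands=[
    [-0.02, 0.0014, 0.003, 0, 0, 0, -1],
    [-0.02, 0.0014, 0.003, 0, 0, 0, -1],
    [-0.02, 0.0014, 0.003, 0, 0, 0, -1],
    [-0.02, 0.0014, 0.003, 0, 0, 0, -1],
    [-0.02, 0.0014, 0.003, 0, 0, 0, -1],
    [-0.024, 0.0012, 0.003, 0, 0, 0, -1],
    [0, 0, 0, 0, 0, 0, -1],
    [0, 0, 0.02, 0, 0, 0, -1],
    [0, 0, 0.02, 0, 0, 0, -1],
    [0, 0, 0.02, 0, 0, 0, -1],
    [0, 0, 0.02, 0, 0, 0, -1],
    [0, 0, 0.009, 0, 0, 0, -1],
    [0, 0, 0, 0, 0, 0, -1],
  ],
)

```text
time_s: 21.68
ee_pos: [0.6294, 0.2187, 0.1261]
eef_rot: [3.142, 0.344, -2.849]
force: [0.1, -0.9, 0.2]
grip_width: 0.094
grip_force: 0.0
```

Request:
play_rows(
  commands=[
    [0, 0, 0, 0, 0, 0, 1],
    [0, 0, 0, 0, 0, 0, 1],
    [0, 0, 0, 0, 0, 0, 1],
    [0, 0, 0, 0, 0, 0, 1],
    [0, 0, 0, 0, 0, 0, 1],
    [0, 0, 0, 0, 0, 0, 1],
    [0, 0, 0, 0, 0, 0, 1],
    [0, 0, 0, 0, 0, 0, 1],
    [0, 0, 0, 0, 0, 0, 1],
    [0, 0, 0, 0, 0, 0, 1],
    [0, 0, 0, 0, 0, 0, 1],
    [0, 0, 0, 0, 0, 0, 1],
    [0, 0, 0, 0, 0, 0, 1],
    [0, 0, 0, 0, 0, 0, 1],
    [0, 0, 0, 0, 0, 0, 1],
    [0, 0, 0, 0, 0, 0, 1],
  ],
  force=25,
)

```text
time_s: 23.02
ee_pos: [0.6305, 0.219, 0.1296]
eef_rot: [-3.142, 0.349, -2.849]
force: [0.4, -1.0, -0.7]
grip_width: 0.0273
grip_force: 25.0
```

Now push 28 mm and a little more.

Request:
play_rows(
  commands=[
    [0, 0, 0.003, 0, 0, 0, 1],
    [0, 0, 0.004, 0, 0, 0, 1],
    [0, 0, 0.004, 0, 0, 0, 1],
    [0, 0, 0.004, 0, 0, 0, 1],
    [0, 0, 0.004, 0, 0, 0, 1],
    [0, 0, 0.004, 0, 0, 0, 1],
    [0, 0, 0.003, 0, 0, 0, 1],
    [0, 0, 0.0015, 0, 0, 0, 1],
    [0, 0, 0.001, 0, 0, 0, 1],
    [0, 0, 0.001, 0, 0, 0, 1],
    [0, 0, 0, 0, 0, 0, 1],
    [0, 0, 0, 0, 0, 0, 1],
  ],
)

```text
time_s: 24.02
ee_pos: [0.6402, 0.2219, 0.1033]
eef_rot: [-3.141, 0.35, -2.849]
force: [-15.8, -5.9, 18.3]
grip_width: 0.0274
grip_force: 25.0
```

Request:
play_rows(
  commands=[
    [0, 0, -0.001, 0, 0, 0, 1],
    [0, 0, 0, 0, 0, 0, -1],
    [0, 0, 0, 0, 0, 0, -1],
    [0, 0, 0, 0, 0, 0, -1],
    [0, 0, 0, 0, 0, 0, -1],
    [0, 0, 0, 0, 0, 0, -1],
    [0, 0, 0, 0, 0, 0, -1],
    [0, 0, 0, 0, 0, 0, -1],
    [0, 0, 0, 0, 0, 0, -1],
    [0, 0, -0.01, 0, 0, 0, -1],
    [0, 0, -0.02, 0, 0, 0, -1],
    [0, 0, -0.025, 0, 0, 0, -1],
    [0, 0, -0.025, 0, 0, 0, -1],
    [0, 0, -0.025, 0, 0, 0, -1],
    [0, 0, -0.025, 0, 0, 0, -1],
    [0, 0, -0.02, 0, 0, 0, -1],
    [0, 0, 0, 0, 0, 0, -1],
    [0, 0, 0, 0, 0, 0, -1],
  ],
)

```text
time_s: 25.52
ee_pos: [0.5907, 0.2071, 0.2452]
eef_rot: [-3.142, 0.352, -2.849]
force: [0.2, -0.4, -0.1]
grip_width: 0.0936
grip_force: 0.0
```

Run:
```python
from h import *
w,_=cam("wrist");s,_=cam("scene")
o=np.zeros((420,800,3),np.uint8);o[:330,:400]=w[:330,100:500];o[:400,400:]=cv2.resize(s[200:400,200:400],None,fx=2,fy=2);cv2.imwrite("pics/end.png",o)
```

```text
(no output)
```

View pics/end.png

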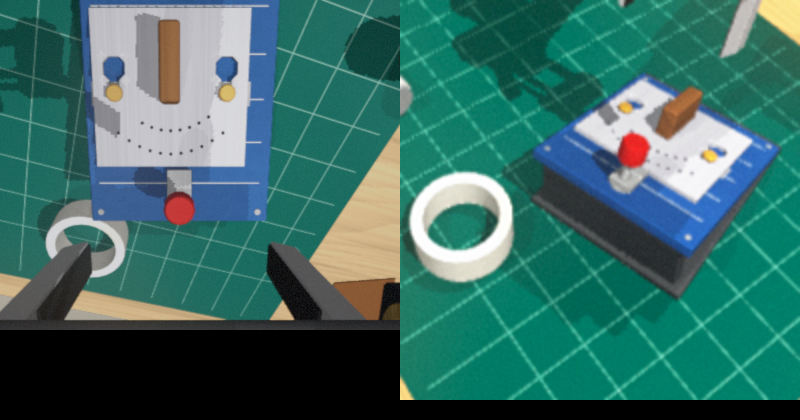

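The template is seated with the studs at the slot ends. The knob at (180,208) in the left half is home, with its tongue just behind the template's upper edge, and the gripper is clear.

```bash
python3 -c "
from station import ctrl
print(ctrl.hand_in())"
```

```text
the job is handed in; nothing more can be done
None
```

The template is mounted on the slope with the studs at the slot ends, the knob is pushed home so its tongue blocks the template from sliding back, and the job was handed in at about 26 s; the hand-in gave no verdict.

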